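# Set the grill's lever and hold its lid part open

### The arm

A 6-joint arm with a two-finger parallel gripper is mounted at the origin on a cart in front of the work surface, level with it; the furniture and walls round the work are solid. World frame = base frame: x ahead of the robot, y to its left, z up, the work surface at z = 0. Lengths are in mm, angles in rad, forces in N, time in s.
With the tool pointing down it reaches from about 400 to 825 mm from the base axis. Payload 7 kg.
Tool frame: the origin (TCP) lies at the very end of the fingers, on their centre line; the grasp point (between the pads) lies 19 mm behind it; z points along the fingers, y is the direction in which the jaws open and shut (so a half turn about z gives the same grasp; the last joint's range is limited). The gripper opens to 88 mm and grips with 3 to 60 N. Pads are 19 mm wide; open, the fingers measure 130 mm over their backs; the gripper's body (78 mm by 193 mm) begins 47 mm behind the grasp point.
Start: joints at [1.613, 0.359, 0.012, 0, -1.224, -0.288], TCP at [164.26, 654.686, 226.561] pointing down, gripper open.
Joint ranges: [-3.07, 3.07], [-1.43, 2.12], [-1.02, 1.25], [-3.03, 1.67], [-3.05, -0], [-3.03, 3.03]. Speed limits (rad/s): [2.39, 2.39, 3.01, 3.14, 3.14, 3.14].

### API

Orientations are given as a unit quaternion [x, y, z, w].
In Python, from plant import bot gives the robot as it stands. Calls block until the motion is done:
- bot.move_ptp(position, orientation): joint-space move of the TCP to a pose.
- bot.line_to(position, velocity=150, ori=None): straight line of the TCP; ori=None keeps the orientation; velocity is the mean speed in mm/s.
- bot.move_joints(angles): joint-space move.
- bot.move_gripper(opening, force=None): finger opening in mm; force is the grip in N (None keeps the last); returns when the fingers have stopped.
- bot.pause(seconds).
- bot.solve_ik(position, orientation): joint angles nearest the present ones, or None.
- bot.read_state(): the state.
- bot.camera(name): name is "side" or "top"; returns the picture (384x512x3 uint8, red, green, blue); there is no depth.
- bot.get_calibration(name): a dict with "fx", "fy", "cx", "cy" (pixels), "view" (4x4, takes a point from world to camera coordinates). Camera axes: x right, y up, looking along -z (the intrinsics and any distortion apply to the point x, -y, -z); pixel columns grow to the right and rows downward; lengths in mm; the calibration is good to about 2 mm. A picture is of the moment at which its call begins. get_calibration takes no time and is no camera call.
A pose or a line that the arm cannot do raises bot.Unreachable and nothing moves.
- bot.close_job(): hands the job in, once; it reports no verdict.
The state is a dict: "t": time; "joint_pos": joint angles; "qvel": joint speeds; "tau": joint torques, N m; "tcp_pos": TCP position; "eef_rot": TCP orientation; "contact_force": force on the tool from outside, world axes, zero at the start; "moment": the same for the moment, N m; "width": finger opening in mm.
Only numpy, scipy, OpenCV 4.12 (cv2) and the standard library are available. Lean on these libraries where they do the work, as an engineer would, in place of code of your own. Each camera call takes 0.05 s, during which the arm holds its last target.

### The job

Get the contact grill ready to be loaded: with its lid still shut, turn the red-knobbed heat lever on its side to the green mark, 60 degrees back from its front stop. Then raise the lid by its front handle to 35 degrees and keep holding it there, still, so that someone can lay the bread in; the lid falls shut by itself, so finish while holding it, never let it drop, and leave the other things on the worktop alone.

Things in the scene. Friction and masses are not known exactly. Their poses are not given: they have to be found in the camera images.
- grill: Contact grill (sandwich press) of dark and bright steel, fixed to the worktop: base 200 mm deep (x) and 230 mm wide (y); shut, the lid's top is 114 mm above the worktop. Origin: centre of its underside, on the worktop. Its x axis points from its front (handle) to its back (hinge), y to its left, where the lever is, z up. Its yaw varies by some 20 degrees.
- grill_lid (a joint): Angle of the lid, rad: 0 = shut (level), grows as the front is raised; end stop at 1.25. 0.611 = 35 degrees. The lid weighs 0.55 to 0.9 kg and always falls shut when let go; holding it takes 2 to 4 N upward at the handle.
- lid_handle (a point): Middle of the lid's handle: a black round bar 16 mm in diameter, 130 mm long along the grill's y axis, on a thin steel arm at each end (115 mm clear between). With the lid shut it is 135 mm above the worktop, 48 mm ahead of the lid's front edge and 21 mm above the lid's top. It lies 250 mm ahead of and 50 mm above the hinge axis with the lid shut, and turns with the lid; it can turn between the fingers.
- lid_hinge (a point): Point on the lid's hinge axis, midway along it; the axis runs along the grill's y axis, 85 mm above the worktop, 100 mm behind the grill's centre.
- grill_lever (a joint): Angle of the heat lever, rad: 0 = front stop (leaning 45 degrees to the grill's front), 0.785 = upright, 1.571 = back stop. The green mark is at 1.047 (60 degrees from the front stop). The lever stays where it is left (friction; about 1.5 N at the knob moves it).
- lever_knob (a point): Centre of the red knob at the lever's end: a cylinder 20 mm in diameter and 30 mm long, its axis along the grill's y axis, 85 mm from the lever's pivot. It swings in an upright plane 165 mm to the left of the grill's centre; its inner end is 35 mm outside the grill's base side.
- lever_pivot (a point): Point on the lever's turning axis in the plane of the knob's centre, 62 mm above the worktop; the axis runs along the grill's y axis.
- green_mark (a point): Green mark, 7 mm wide, on the rim of the grey round scale behind the lever; white marks stand every 15 degrees from the front stop to the back stop. The scale's rim is 58 mm from the lever's axis; the mark's centre is 40 mm nearer the grill's middle than the knob's centre.
- mug_center (a point): Bystander: small white mug with dark stripes, 65 x 88 x 50 mm high; this point is its centre, half-way up. Leave it alone.
- mug: The same mug; origin at its underside.
- spice_jar_center (a point): Bystander: spice jar with a dark cap, 41 mm across, 105 mm high; this point is its centre, half-way up. Leave it alone.
- spice_jar: The same spice jar; origin at its underside.
- lemon_center (a point): Bystander: yellow lemon, 78 x 55 x 56 mm; this point is its centre, half-way up. Leave it alone.
- lemon: The same lemon; origin at its underside.
- tin_center (a point): Bystander: small green and gold tin, 57 mm across, 72 mm high, standing alone to the right of the grill; this point is its centre, half-way up. Leave it alone.
- tin: The same tin; origin at its underside.

How it is judged:
By the outcome, as a careful person would: the job done as asked, in the order asked, and still so for the second after the job is handed in, while the arm keeps its last pose, push and grip.
It also fails if it takes over 48 s, if anything falls off the work surface, if the arm or the gripper's body presses on something with over 40 N, if the wrist force passes 120 N, or if a joint passes its speed limit or range.

## Working session

There is one attempt and no reset: what is moved stays moved. The work goes in short steps, each a Python script; the robot and the scene stay as the last script left them, time stands still between calls to the robot, and variables do not carry over. Pictures are saved under pics/ and viewed, and the job is handed in when it is done.

```bash
ls; mkdir -p pics; python3 - <<'E'
from plant import bot
import cv2,numpy as np
for n in("side","top"):
    im=bot.camera(n); cv2.imwrite(f"pics/{n}0.png",cv2.resize(im[:,:,::-1],(800,600),interpolation=cv2.INTER_CUBIC)); cv2.imwrite(f"raw_{n}0.png",im[:,:,::-1])
    c=bot.get_calibration(n); print(n,c)
s=bot.read_state();print(s)
E
```

```text
pics
side {'fx': 430.3891556846438, 'fy': 430.3891556846438, 'cx': 256.56469318155155, 'cy': 180.52550588989985, 'view': array([[ 6.33518582e-01, -7.73717649e-01,  3.89937900e-03,
        -3.12072868e+02],
       [ 5.45760061e-01,  4.50428366e-01,  7.06583500e-01,
        -4.00229385e+02],
       [-5.48452516e-01, -4.45505652e-01,  7.07618931e-01,
        -1.12412613e+03],
       [ 0.00000000e+00,  0.00000000e+00,  0.00000000e+00,
         1.00000000e+00]])}
top {'fx': 423.7671652723533, 'fy': 423.7671652723533, 'cx': 256.0201080321602, 'cy': 196.36238312425667, 'view': array([[-7.75167219e-03, -9.99966795e-01, -2.51414060e-03,
         1.35939345e+01],
       [ 9.92758361e-01, -7.99715267e-03,  1.19861930e-01,
        -5.42123867e+02],
       [-1.19878056e-01, -1.56680371e-03,  9.92787388e-01,
        -1.40229920e+03],
       [ 0.00000000e+00,  0.00000000e+00,  0.00000000e+00,
         1.00000000e+00]])}
{'t': 0.1, 'joint_pos': array([ 1.61310381e+00,  3.59340803e-01,  1.11982422e-02, -2.91128723e-04,
       -1.22406936e+00, -2.88088234e-01]), 'qvel': array([ 0.00034694, -0.00137866,  0.00111696,  0.00227791, -0.00070302,
       -0.00136424]), 'tau': array([-1.16607400e-03, -5.84166813e+01,  2.93748307e+01,  7.01554969e+00,
        1.01619173e-02, -5.36601419e-05]), 'tcp_pos': array([164.16903177, 654.31950691, 225.7237659 ]), 'eef_rot': array([ 9.92452141e-01, -1.22630450e-01, -1.86083181e-05,  7.20666463e-04]), 'contact_force': array([-0.22274769,  0.50414119,  0.16453125]), 'moment': array([-0.00669864, -0.04788366,  0.00577413]), 'width': 87.59995768365499}
```

View pics/side0.png

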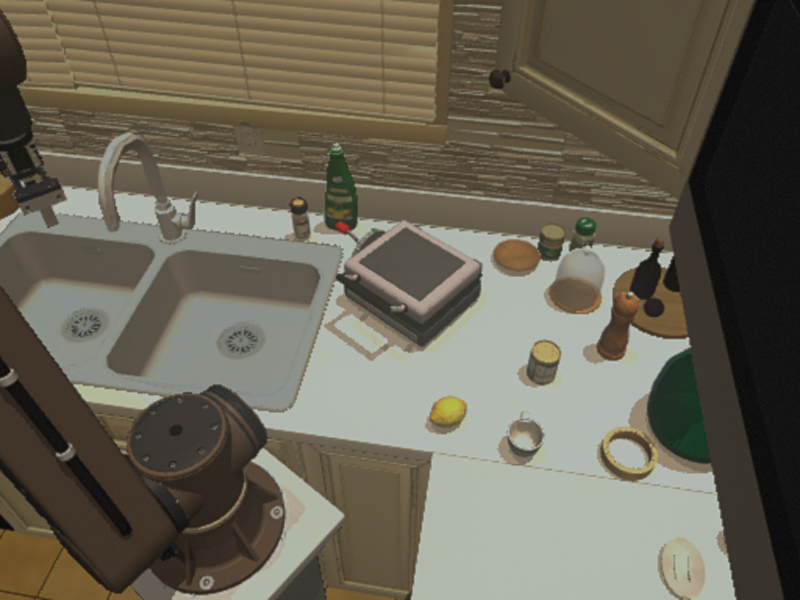

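View pics/top0.png

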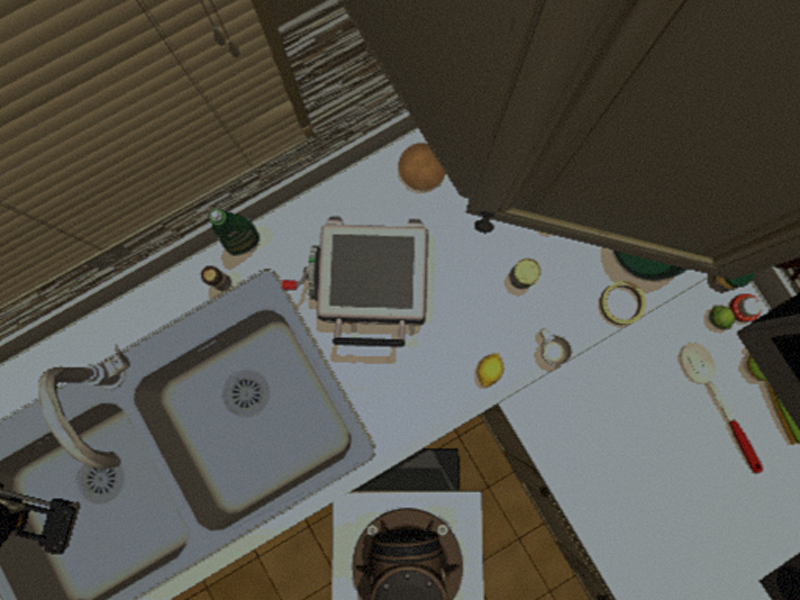

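```bash
cat > h.py <<'E'
import numpy as np,cv2
from plant import bot
def ray(n,uv):
    c=bot.get_calibration(n);V=c['view'];R=V[:3,:3];t=V[:3,3]
    d=np.array([(uv[0]-c['cx'])/c['fx'],-(uv[1]-c['cy'])/c['fy'],-1.])
    return -R.T@t,R.T@d
def onz(n,uv,z):
    o,d=ray(n,uv);return o+d*(z-o[2])/d[2]
def proj(n,p):
    c=bot.get_calibration(n);V=c['view'];q=V[:3,:3]@np.array(p,float)+V[:3,3]
    return np.array([c['cx']+c['fx']*q[0]/-q[2],c['cy']+c['fy']*q[1]/q[2]])
def tri(ua,ub,na="side",nb="top"):
    o1,d1=ray(na,ua);o2,d2=ray(nb,ub);d1/=np.linalg.norm(d1);d2/=np.linalg.norm(d2)
    A=np.c_[d1,-d2];s=np.linalg.lstsq(A,o2-o1,rcond=None)[0]
    p,q=o1+s[0]*d1,o2+s[1]*d2
    return (p+q)/2,np.linalg.norm(p-q)
def crop(im,x0,y0,x1,y1,k,name):
    cv2.imwrite(name,cv2.resize(im[y0:y1,x0:x1],None,fx=k,fy=k,interpolation=cv2.INTER_CUBIC))
E
python3 - <<'E'
from h import *
for n in("side","top"):
    im=cv2.imread(f"raw_{n}0.png");hsv=cv2.cvtColor(im,cv2.COLOR_BGR2HSV)
    m=(((hsv[...,0]<8)|(hsv[...,0]>172))&(hsv[...,1]>150)&(hsv[...,2]>80)).astype(np.uint8)
    k,l,s,c=cv2.connectedComponentsWithStats(m)
    for i in range(1,k):
        if s[i,4]>8: print(n,'red',s[i],c[i])
    m=((hsv[...,0]>40)&(hsv[...,0]<90)&(hsv[...,1]>80)&(hsv[...,2]>50)).astype(np.uint8)
    k,l,s,c=cv2.connectedComponentsWithStats(m)
    for i in range(1,k):
        if s[i,4]>3: print(n,'green',s[i],c[i])
im=cv2.imread("raw_side0.png");crop(im,200,130,320,230,6,"pics/s1.png")
im=cv2.imread("raw_top0.png");crop(im,165,130,295,235,6,"pics/t1.png")
E
```

```text
side red [215 142   9   7  41] [218.70731707 144.75609756]
side green [209  95  20  37 340] [217.96764706 112.42941176]
side green [212 131   4   3   7] [213.71428571 131.71428571]
side green [217 130   7   5  17] [220.11764706 131.94117647]
side green [370 139  11  12  84] [375.13095238 144.48809524]
side green [239 146   2   3   4] [239.5 147. ]
side green [351 160   5   2   9] [352.77777778 160.44444444]
side green [434 224   8   6  20] [437.4 226.3]
side green [435 241   3   2   4] [435.75 241.75]
side green [430 241  20  26 188] [441.78191489 254.65425532]
side green [435 245   7   5  11] [438.18181818 246.81818182]
side green [430 268  24  25 331] [444.14501511 282.32628399]
top red [181 180   9   5  41] [184.6097561  182.02439024]
top red [469 188  16  18  85] [474.63529412 196.63529412]
top red [468 269  20  33 165] [477.63636364 286.09090909]
top green [134 134  11  10  45] [140.31111111 139.42222222]
top green [198 165   4   3  11] [199.36363636 166.09090909]
top green [404 164   4   4   7] [405.71428571 165.28571429]
top green [408 165   5   5  11] [410.09090909 167.09090909]
top green [400 166   3   3   5] [401.4 167.2]
top green [416 167   4   2   4] [417.5  167.25]
top green [403 168   4   4   7] [404.57142857 169.57142857]
top green [415 169   5   5  13] [416.76923077 171.        ]
top green [421 168   7   4  13] [423.92307692 169.76923077]
top green [468 175  14   7  28] [474.21428571 178.39285714]
top green [457 196   4   1   4] [458.5 196. ]
top green [456 198   6   6  11] [458.54545455 200.36363636]
top green [466 206   3   3   5] [467.  206.8]
top green [483 233   2   4   4] [483.25 234.5 ]
top green [504 269   2   4   4] [504.5 270.5]
```

View pics/s1.png

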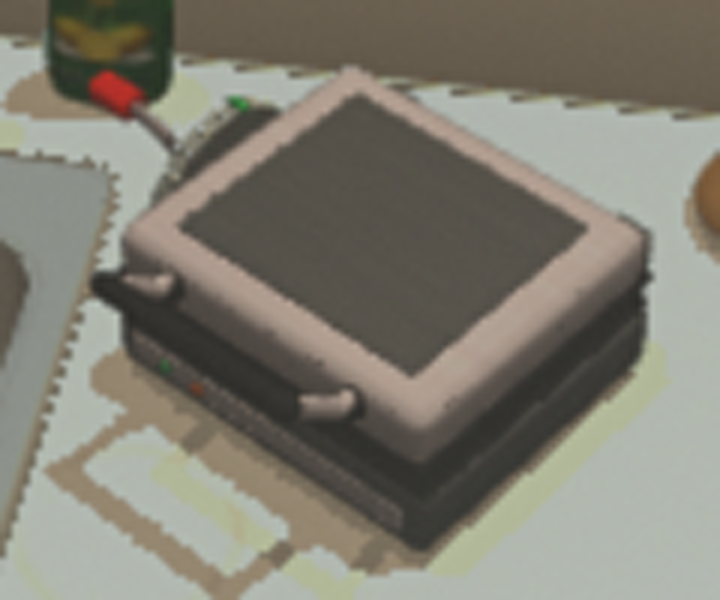

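View pics/t1.png

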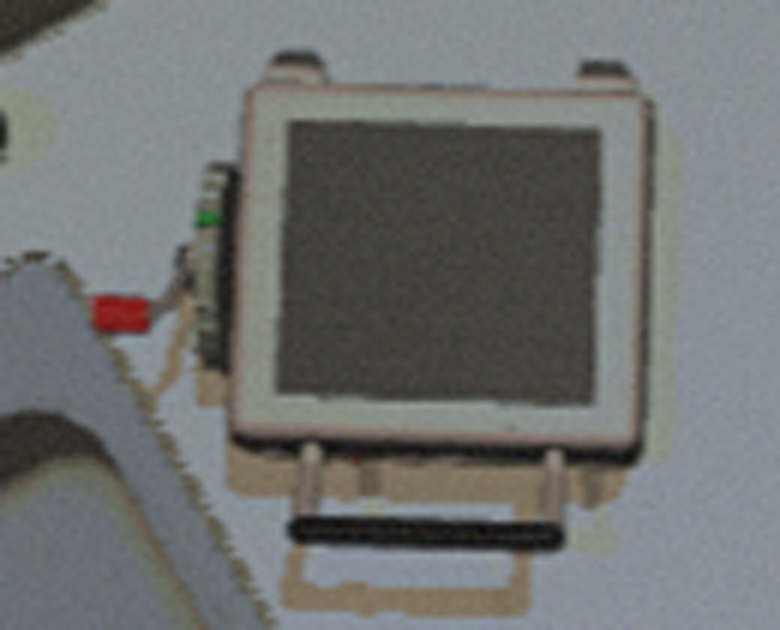

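```bash
python3 - <<'E'
from h import *
K,e=tri((218.7,144.76),(184.6,182.02));print('knob',K,e)
G,e=tri((239.5,147),(199.36,166.09));print('green',G,e)
im=cv2.imread("raw_top0.png");g=im.max(2)
# black handle bar
m=np.zeros_like(g);m[214:224,205:265]=(g[214:224,205:265]<70)
k,l,s,c=cv2.connectedComponentsWithStats(m.astype(np.uint8))
i=1+np.argmax(s[1:,4]);print(s[i],c[i])
pts=np.argwhere(l==i)[:,::-1].astype(np.float32);r=cv2.minAreaRect(pts);print(r)
b=cv2.boxPoints(r);b=b[np.argsort(b[:,0])];A=b[:2].mean(0);B=b[2:].mean(0)
a3=onz('top',A,138);b3=onz('top',B,138);print('handle ends',a3,b3,np.linalg.norm(a3-b3),'yaw',np.arctan2(*(b3-a3)[[0,1]])*57.3)
H=onz('top',c[i],138);print('handle c',H,'side px',proj('side',H))
# panel
m=((g<95)).astype(np.uint8);k,l,s,c=cv2.connectedComponentsWithStats(m[148:200,208:268])
i=1+np.argmax(s[1:,4]);pts=(np.argwhere(l==i)[:,::-1]+[208,148]).astype(np.float32)
r=cv2.minAreaRect(pts);print(r)
b=cv2.boxPoints(r);P=[onz('top',x,114) for x in b];print(np.array(P).round(1));print('panel c',np.mean(P,0))
for i in range(4):
    d=P[(i+1)%4]-P[i];print(np.linalg.norm(d),np.degrees(np.arctan2(d[1],d[0])))
E
```

```text
knob [576.01960938 232.9926227  142.68942036] 0.14604390427373765
green [631.19579448 189.88494849 119.87709138] 0.7234278898574356
[213 216  46   6 207] [235.54589372 218.41062802]
((235.50221252441406, 218.4333953857422), (45.07497024536133, 4.49750280380249), 1.9091522693634033)
handle ends [463.6248083  143.84449377 138.        ] [457.82781391   3.44540716 138.        ] 140.51871286675384 yaw -177.64871937832942
handle c [460.7952599   73.48434174 138.        ] side px [231.47870862 186.4757197 ]
((237.70684814453125, 173.32827758789062), (52.59794235229492, 46.24302291870117), 2.2906100749969482)
[[536.7 154.5 114. ]
 [687.4 149.3 114. ]
 [679.  -20.7 114. ]
 [528.6 -13.3 114. ]]
panel c [607.93288351  67.4801206  114.        ]
150.75295961767316 -1.9812487846903686
170.24604088317153 -92.81479962960874
150.59944813652257 177.16714193612054
168.00552354340084 87.23211513661415
```

```bash
python3 - <<'E'
from h import *
s=.64
print('bottle cap',tri((336*s,147*s),(217*s,215*s)))
print('bottle base side',onz('side',(341*s,228*s),0))
print('jar cap',tri((298*s,202*s),(210*s,272*s)))
print('faucet top',tri((128*s,140*s),(48*s,390*s)))
print('cab knob',tri((498*s,80*s),(484*s,222*s)))
th=np.radians(-2.5);ex=np.array([np.cos(th),np.sin(th),0]);ey=np.array([-np.sin(th),np.cos(th),0])
H=np.array([460.8,73.5,135]);c=H+150*ex;c[2]=0
print('centre',c)
for a in(10,15,20,60):
    p=c+165*ey+np.array([0,0,62])+85*(-np.sin(np.radians(45-a))*ex+np.cos(np.radians(45-a))*np.array([0,0,1]))
    print(a,p,proj('side',p),proj('top',p))
g=c+125*ey+np.array([0,0,62])+58*(np.sin(np.radians(15))*ex+np.cos(np.radians(15))*np.array([0,0,1]));print(g,proj('side',g),proj('top',g))
E
```

```text
bottle cap (array([697.20988379, 355.9563691 , 228.38818886]), np.float64(0.32295051437074496))
bottle base side [688.04089723 350.81665012   0.        ]
jar cap (array([608.92455137, 403.82385226, 102.51091596]), np.float64(2.263510073521193))
faucet top (array([366.88840584, 623.11778195, 300.86902559]), np.float64(6.441431437822822))
cab knob (array([ 586.53020692, -103.61516897,  595.64916479]), np.float64(1.4743527967488548))
centre [610.65723324  66.9570919    0.        ]
10 [569.14683806 233.92666794 131.62792376] [217.31634516 148.18376876] [184.85519134 184.72398813]
15 [575.39488274 233.65387242 135.61215932] [218.57352351 146.38064323] [184.75243094 182.57803032]
20 [581.96607021 233.36696818 139.0361619 ] [219.90764783 144.65989171] [184.68512758 180.34827132]
60 [639.83311222 230.84043856 144.10369523] [231.84501105 135.39491028] [185.44156076 161.9541233 ]
[631.10687365 191.18332696 118.02369792] [239.10350969 147.276177  ] [199.11484991 166.15238421]
```

```bash
cat >> h.py <<'E'
from scipy.spatial.transform import Rotation as Ro
th=np.radians(-2.5);ex=np.array([np.cos(th),np.sin(th),0]);ey=np.array([-np.sin(th),np.cos(th),0]);ez=np.array([0,0,1.])
H=np.array([460.8,73.5,135]);C=H+150*ex;C[2]=0
def ori(sgn):
    y=sgn*ex;z=-ez;return Ro.from_matrix(np.c_[np.cross(y,z),y,z]).as_quat()
def knob(a,out=2):
    b=np.radians(45-a);return C+(165+out)*ey+62*ez+85*(-np.sin(b)*ex+np.cos(b)*ez)
def st(m=''):
    s=bot.read_state();print(m,round(s['t'],2),s['tcp_pos'].round(1),'F',s['contact_force'].round(1),'w',round(s['width'],1));return s
E
python3 - <<'E'
from h import *
np.set_printoptions(precision=2,suppress=True)
for sg in(1,-1):
    for p in(knob(17)+[0,0,120],knob(17)-[0,0,19],knob(60)-[0,0,19],H-[0,0,19],[534.7,70.3,250]):
        print(sg,p,bot.solve_ik(p,ori(sg)))
E
```

```text
1 [578.07 235.54 257.05] [ 0.7   0.26 -0.06  0.   -1.25  2.4 ]
1 [578.07 235.54 118.05] [ 0.7   0.36 -0.25  0.   -0.96  2.4 ]
1 [639.92 232.84 125.1 ] [ 0.63  0.44 -0.1   0.   -1.03  2.46]
1 [460.8  73.5 116. ] [ 0.58  0.12 -0.59  0.   -0.86  2.52]
1 [534.7, 70.3, 250] [ 0.49  0.12 -0.25  0.   -1.2   2.6 ]
-1 [578.07 235.54 257.05] [ 0.7   0.26 -0.06  0.   -1.25 -0.74]
-1 [578.07 235.54 118.05] [ 0.7   0.36 -0.25  0.   -0.96 -0.74]
-1 [639.92 232.84 125.1 ] [ 0.63  0.44 -0.1   0.   -1.03 -0.68]
-1 [460.8  73.5 116. ] [ 0.58  0.12 -0.59  0.   -0.86 -0.63]
-1 [534.7, 70.3, 250] [ 0.49  0.12 -0.25  0.   -1.2  -0.54]
```

```bash
python3 - <<'E'
from h import *
s=st()
bot.line_to(s['tcp_pos']+[0,0,140],velocity=250);st()
k=knob(17)
bot.move_ptp([k[0],k[1],300],ori(-1));st('above')
bot.move_gripper(48)
bot.line_to([k[0],k[1],190],velocity=200);st('pre')
for n,b in(("side",(190,100,310,200)),("top",(150,120,280,225))):
    im=bot.camera(n)[:,:,::-1];crop(im,*b,6,f"pics/{n}1.png")
E
```

```text
0.1 [164.2 654.3 225.7] F [-0.2  0.5  0.2] w 87.6
 0.81 [164.  654.1 365.5] F [-0.   0.3 -0.8] w 87.5
above 2.93 [577.9 236.4 300.1] F [0.5 0.4 0.2] w 87.8
pre 4.48 [578.8 235.8 191.1] F [-0.9  0.9  0.7] w 47.7
```

View pics/side1.png

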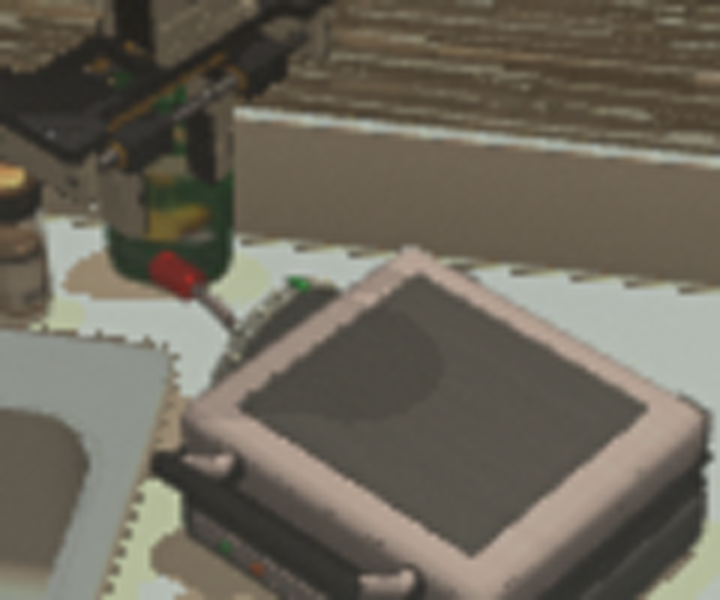

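View pics/top1.png

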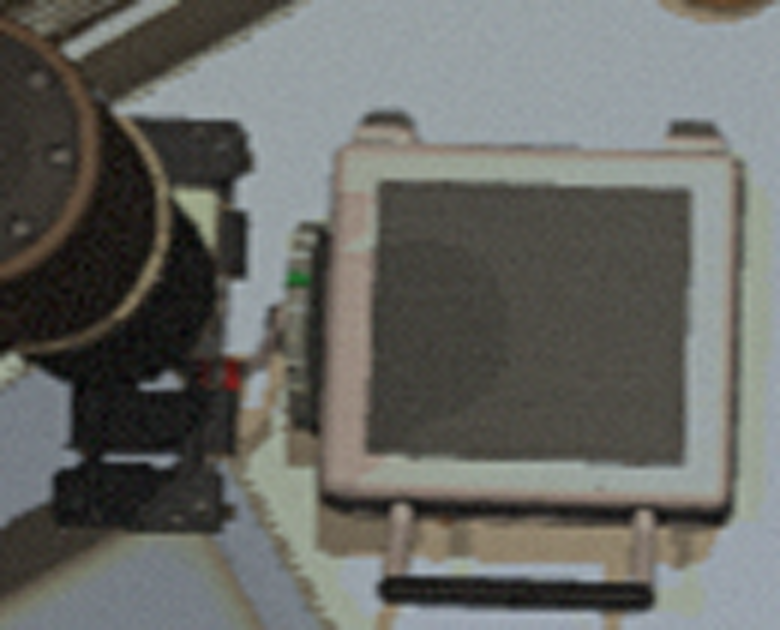

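The gripper straddles the red knob (top crop, knob at about (225,373)) and nothing else is near. I'll descend, grip lightly and follow the arc.

```bash
python3 - <<'E'
from h import *
k=knob(17)-19*ez
bot.line_to(k,velocity=100);st('down')
bot.move_gripper(15,force=8);st('grip')
for n,b in(("side",(190,100,310,200)),):
    im=bot.camera(n)[:,:,::-1];crop(im,*b,6,f"pics/{n}2.png")
for a in(22,29,36,43,50,56,60):
    bot.line_to(knob(a)-19*ez,velocity=60);st(a)
bot.pause(.3);st()
for n,b in(("side",(190,100,310,200)),("top",(150,110,280,215))):
    im=bot.camera(n)[:,:,::-1];crop(im,*b,6,f"pics/{n}3.png")
E
```

```text
down 5.45 [578.5 235.8 118.7] F [2.  0.5 0.3] w 48.0
grip 6.03 [578.3 235.6 118.2] F [ 1.  -0.3  0.7] w 19.9
22 6.36 [584.8 235.2 121.6] F [-2.4 -0.4  4.6] w 19.6
29 6.68 [594.9 234.7 125.2] F [-1.7 -1.6  4.8] w 19.6
36 7.01 [605.2 234.2 127.1] F [ 0.7 -0.2  3.6] w 19.8
43 7.33 [615.4 233.8 127.8] F [ 1.  -1.4  1.4] w 19.7
50 7.66 [625.8 233.4 127.4] F [ 0.9 -0.9  1.3] w 19.6
56 7.96 [634.6 233.1 126.2] F [ 1.2 -0.8  0.7] w 19.9
60 8.21 [640.3 232.9 125. ] F [ 0.5 -0.2  0. ] w 19.9
 8.51 [639.9 232.8 125. ] F [ 1.2 -0.8 -0.6] w 19.4
```

View pics/side3.png

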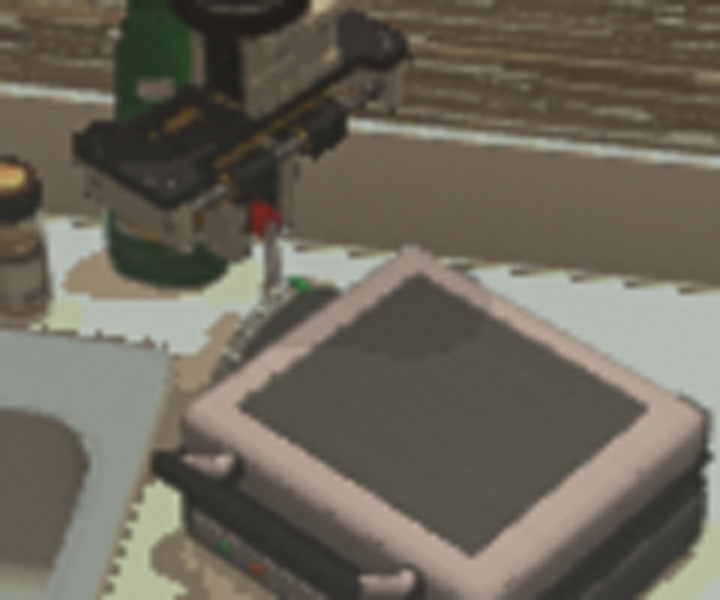

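View pics/side2.png

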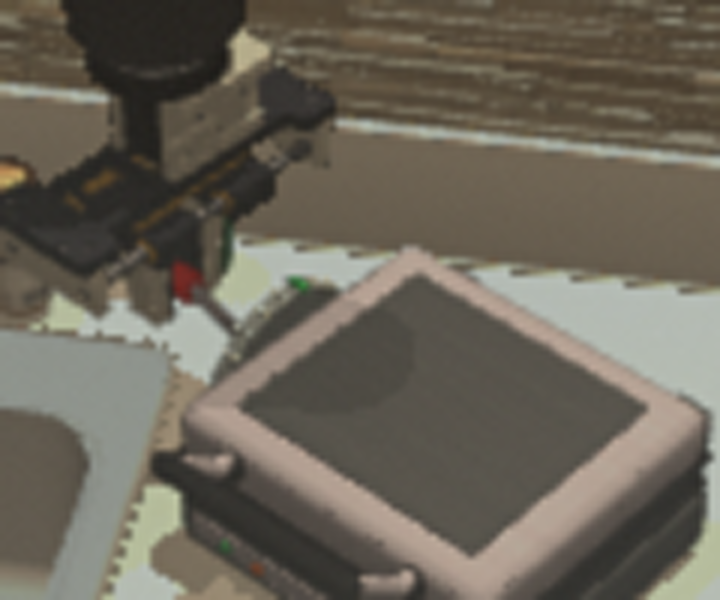

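Knob held at the target (side crop (264,217)), next to the green mark (300,283). I'll release, rise and measure where the knob was left.

```bash
python3 - <<'E'
from h import *
bot.move_gripper(44);st()
p=bot.read_state()['tcp_pos']
bot.line_to(knob(60)+100*ez,velocity=150);st()
h=H+[0,0,80]
bot.line_to([h[0],h[1],260],velocity=250);st('over handle')
for n in("side","top"):
    im=bot.camera(n)[:,:,::-1];cv2.imwrite(f"raw_{n}4.png",im)
    crop(im,*((190,100,310,200) if n=="side" else (150,110,280,215)),6,f"pics/{n}4.png")
    hsv=cv2.cvtColor(im.copy(),cv2.COLOR_BGR2HSV)
    m=(((hsv[...,0]<8)|(hsv[...,0]>172))&(hsv[...,1]>150)&(hsv[...,2]>80)).astype(np.uint8)
    k,l,s,c=cv2.connectedComponentsWithStats(m)
    for i in range(1,k):
        if s[i,4]>8: print(n,'red',s[i],c[i])
for a in(55,60,65): print(a,proj('side',knob(a,0)),proj('top',knob(a,0)))
E
```

```text
9.27 [639.9 232.8 125.1] F [-0.3 -0.2  0.5] w 43.6
 10.21 [639.3 232.6 242.9] F [-0.3  0.2 -0.4] w 43.7
over handle 11.32 [461.5  74.1 259.8] F [0.1 0.1 0.2] w 44.0
top red [181 160   9   6  44] [185.09090909 162.5       ]
top red [469 188  16  18  87] [474.40229885 196.57471264]
top red [468 269  20  33 176] [477.43181818 286.03977273]
55 [230.3513109  136.02419166] [185.22760399 164.11155363]
60 [231.84501105 135.39491028] [185.44156076 161.9541233 ]
65 [233.30110931 134.93462794] [185.68486624 159.89726292]
```

View pics/side4.png

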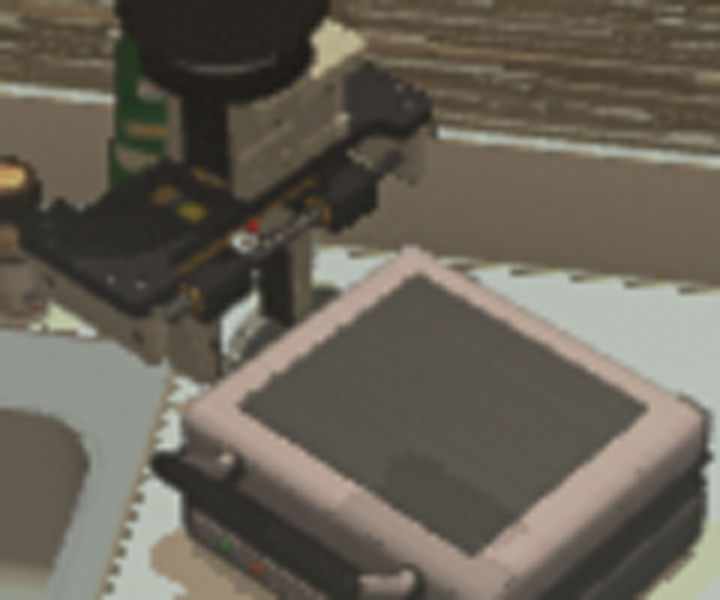

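View pics/top4.png

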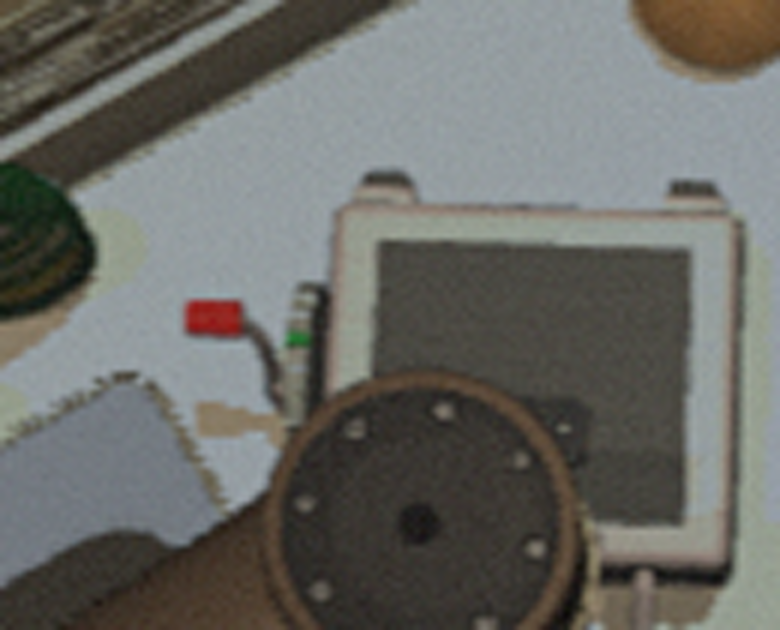

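Top view: knob at row 162.5, against 162.0 predicted for 60° (about 1° short, within measuring noise). The lever passes, so I go on to the handle.

```bash
python3 - <<'E'
from h import *
bot.move_gripper(32)
bot.line_to([H[0],H[1],165],velocity=150);st()
bot.line_to([H[0],H[1],116],velocity=80);st('down')
bot.move_gripper(10,force=40);st('grip')
for n in("side","top"):
    im=bot.camera(n)[:,:,::-1];crop(im,*((190,110,310,210) if n=="side" else (150,130,280,235)),6,f"pics/{n}5.png")
E
```

```text
12.69 [461.4  73.7 165.7] F [0.3 0.5 0.2] w 32.3
down 13.45 [461.2  73.6 116.4] F [-0.5  0.5  0.6] w 32.1
grip 13.89 [463.   73.7 116.8] F [10.1 -2.5 -5.9] w 14.5
```

View pics/side5.png

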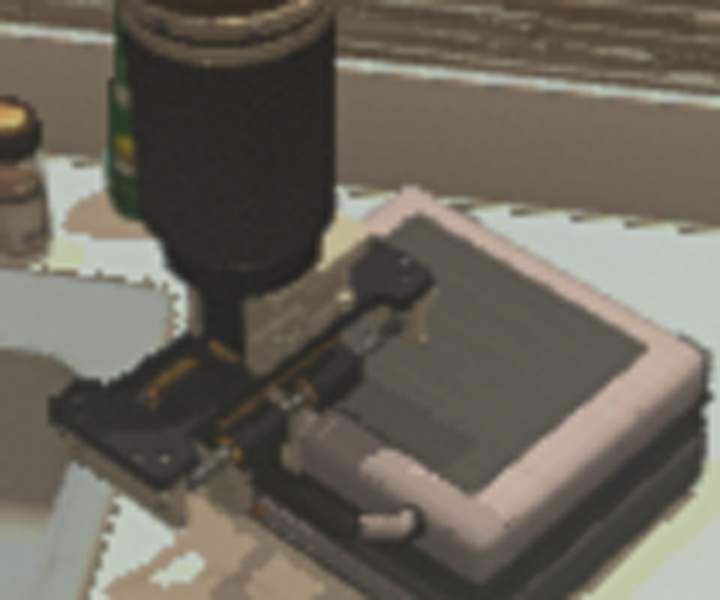

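```bash
python3 - <<'E'
from h import *
def soft(im,box,f):
    x0,y0,x1,y1=box;r=im[y0:y1,x0:x1].astype(float);w=np.clip(f(r),0,None);w[w<.15*w.max()]=0
    yy,xx=np.mgrid[y0:y1,x0:x1];return (w*xx).sum()/w.sum(),(w*yy).sum()/w.sum()
red=lambda r:r[...,2]-np.maximum(r[...,1],r[...,0])-12
grn=lambda r:r[...,1]-np.maximum(r[...,2],r[...,0])-12
t4=cv2.imread('raw_top4.png');t0=cv2.imread('raw_top0.png');s0=cv2.imread('raw_side0.png')
print('knob4',soft(t4,(178,156,193,170),red),'green4',soft(t4,(195,160,204,172),grn))
print('knob0',soft(t0,(178,175,193,190),red),'green0',soft(t0,(195,160,204,172),grn),'side0',soft(s0,(212,138,226,151),red),soft(s0,(236,143,244,151),grn))
K=soft(t4,(178,156,193,170),red);G=soft(t4,(195,160,204,172),grn)
a=onz('top',K,149);b=onz('top',G,119);print(a,b,'ex diff',(a-b)@ex)
for al in(57,58,59,60,61):
    print(al,proj('top',knob(al,0)+5*ez))
E
```

```text
knob4 (np.float64(185.14358182620202), np.float64(162.40383767093076)) green4 (np.float64(199.21766561514195), np.float64(165.98107255520506))
knob0 (np.float64(184.52746444335457), np.float64(181.75306522805298)) green0 (np.float64(199.20848056537102), np.float64(165.96466431095408)) side0 (np.float64(218.72349061390156), np.float64(144.78411973617452)) (np.float64(239.43283582089552), np.float64(146.6915422885572))
[637.39823946 230.92483175 149.        ] [631.47265707 190.72365157 119.        ] ex diff 4.1663916939312
57 [185.04156412 162.92306014]
58 [185.08463108 162.48992871]
59 [185.12891694 162.06054834]
60 [185.17440439 161.63506888]
61 [185.22107564 161.2136382 ]
```

Two checks (knob to green offset in the top view, and the handle sitting about 2.5 mm further back than estimated) both put the lever near 58°. The lid is still shut and there is time, so I'll correct it by about 1.8° first.

```bash
python3 - <<'E'
from h import *
bot.move_gripper(34,force=8);st('rel')
bot.line_to([H[0]+1,H[1],230],velocity=200)
k=knob(60)-19*ez
bot.line_to([k[0],k[1],230],velocity=300)
bot.move_gripper(44)
bot.line_to(k,velocity=150);st('down')
bot.move_gripper(15,force=8);st('grip')
bot.line_to(knob(61.8)-19*ez,velocity=20);bot.pause(.2);st('moved')
bot.move_gripper(44);st('rel')
bot.line_to(knob(61.8)+86*ez,velocity=200)
bot.line_to([H[0]+2.5,H[1],230],velocity=300);bot.move_gripper(32);st()
im=bot.camera("top")[:,:,::-1];cv2.imwrite("raw_top6.png",im)
def soft(im,box,f):
    x0,y0,x1,y1=box;r=im[y0:y1,x0:x1].astype(float);w=np.clip(f(r),0,None);w[w<.15*w.max()]=0
    yy,xx=np.mgrid[y0:y1,x0:x1];return (w*xx).sum()/w.sum(),(w*yy).sum()/w.sum()
red=lambda r:r[...,2]-np.maximum(r[...,1],r[...,0])-12
grn=lambda r:r[...,1]-np.maximum(r[...,2],r[...,0])-12
K=soft(im,(178,155,193,170),red);G=soft(im,(195,160,204,172),grn)
a=onz('top',K,149);b=onz('top',G,119);print(K,G,a,b,'ex diff',(a-b)@ex)
E
```

```text
rel 14.58 [460.7  73.5 116. ] F [ 0.6 -0.5 -0.5] w 33.8
down 17.57 [640.6 233.1 126.1] F [-0.1  0.2 -0.1] w 43.8
grip 18.09 [640.1 233.  125.6] F [-0.6 -0.1  2.6] w 19.9
moved 18.57 [642.8 232.9 124.6] F [1.4 0.1 3.6] w 19.9
rel 19.23 [642.5 232.7 124.4] F [ 0.1 -0.4 -0.2] w 44.1
 21.35 [463.4  73.6 229.8] F [ 0.2  0.5 -0.3] w 32.0
(np.float64(185.26048421962818), np.float64(161.51859057501082)) (np.float64(199.13253012048193), np.float64(165.98192771084337)) [640.22461876 230.5921839  149.        ] [631.47212028 190.99697116 119.        ] ex diff 7.017049116800362
```

```bash
cat >> h.py <<'E'
HB=np.array([463.3,73.5,135.]);HG=HB+250*ex-50*ez
def bar(a):
    c,s=np.cos(np.radians(a)),np.sin(np.radians(a))
    return HG+(-250*c+50*s)*ex+(250*s+50*c)*ez
E
python3 - <<'E'
from h import *
b=bar(0)-19*ez
bot.line_to(b+45*ez,velocity=150);bot.line_to(b,velocity=80);st('down')
bot.move_gripper(10,force=40);st('grip')
for a in(3,6,10):
    bot.line_to(bar(a)-19*ez,velocity=50);st(a)
for n in("side","top"):
    im=bot.camera(n)[:,:,::-1];crop(im,*((190,110,310,210) if n=="side" else (150,130,280,235)),6,f"pics/{n}7.png")
E
```

```text
down 22.72 [463.7  73.7 116.5] F [-0.4  0.9 -0.3] w 32.0
grip 23.16 [462.9  73.6 116.3] F [-5.1  2.4  5.8] w 15.1
3 23.57 [465.7  73.4 128.9] F [-3.   4.3 -3.3] w 14.9
6 23.99 [469.1  73.3 141.6] F [-2.7  4.1 -2.9] w 14.9
10 24.5 [474.7  73.  158.3] F [-5.6  5.3 -2.4] w 15.2
```

View pics/side7.png

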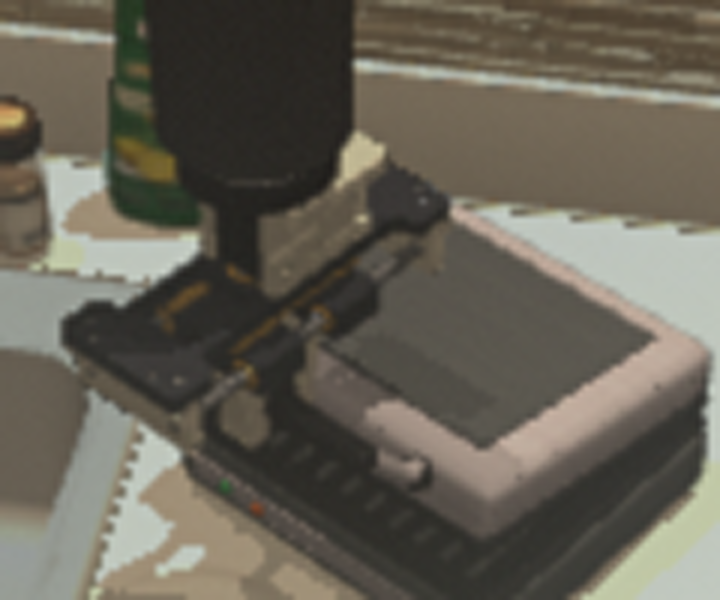

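The lid is coming up with the bar still between the fingers (side crop around (340,430)), and forces are small. I'll continue the arc.

```bash
python3 - <<'E'
from h import *
for a in(15,20,25,30,33,35):
    bot.line_to(bar(a)-19*ez,velocity=60);st(a)
bot.pause(.5);s=st('hold');p=s['tcp_pos']+19*ez-HG
print('angle',np.degrees(np.arctan2(p[2],-(p@ex))-np.arctan2(50,250)),'r',np.hypot(p[2],p@ex),'target',bar(35)-19*ez)
for n in("side","top"):
    im=bot.camera(n)[:,:,::-1];cv2.imwrite(f"raw_{n}8.png",im);crop(im,*((190,90,320,198) if n=="side" else (150,130,280,235)),6,f"pics/{n}8.png")
E
```

```text
15 25.12 [483.1  72.7 178.5] F [-7.1  6.8 -0.6] w 15.2
20 25.63 [493.1  72.2 197.8] F [-10.5   7.6   1.3] w 14.8
25 26.15 [504.8  71.7 216.6] F [-16.    8.7   6.4] w 15.1
30 26.67 [518.1  71.2 234.5] F [-19.4   8.2  12.3] w 15.1
33 27.04 [527.1  70.8 244.9] F [-21.9   9.3  15.7] w 14.6
35 27.34 [533.4  70.5 251.6] F [-23.9   8.9  17.8] w 14.7
hold 27.84 [533.3  70.6 251.5] F [-23.    9.   17.9] w 14.9
angle 34.559971509201866 r 258.4501617167577 target [537.12048307  70.2769281  250.3517113 ]
```

View pics/side8.png

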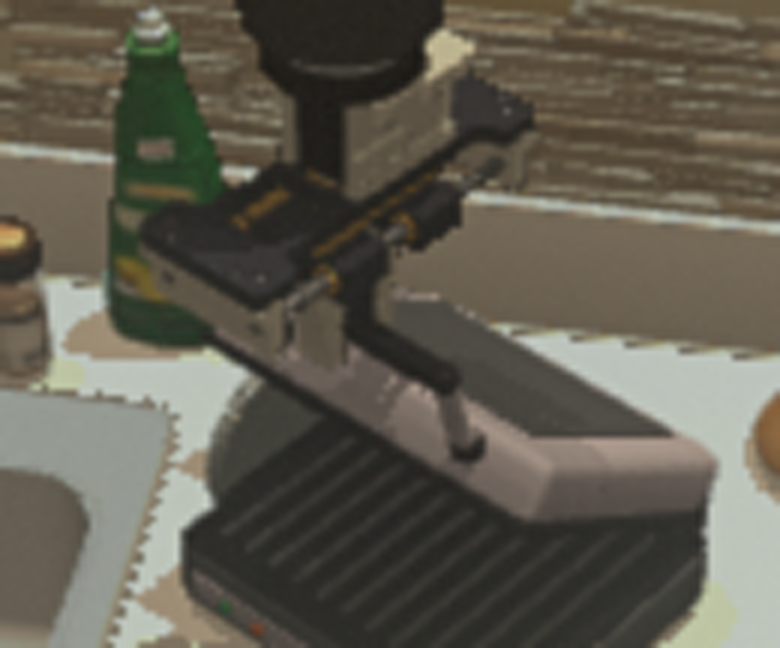

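View pics/top8.png

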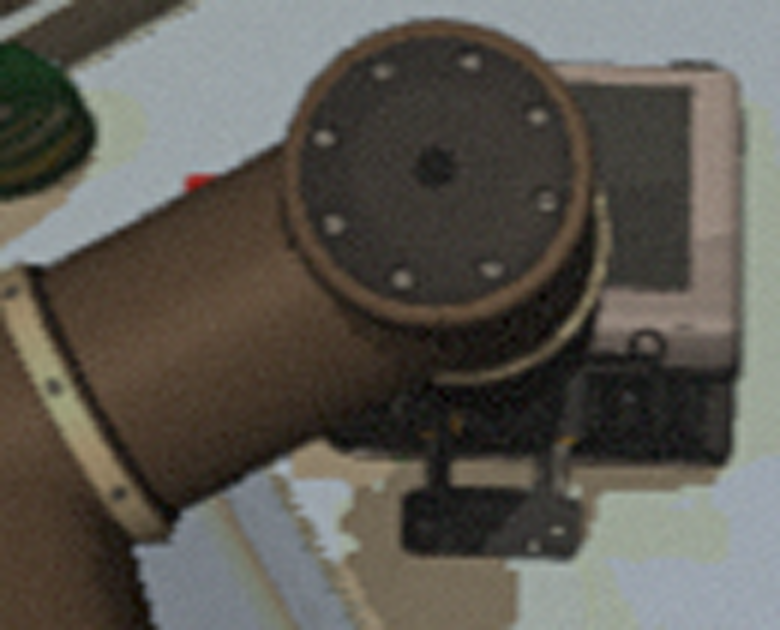

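The internal force has grown to about 30 N, so my arc and the real one differ by a few mm. I'll ease the commanded pose towards where the bar really is, then check the angle in the image.

```bash
python3 - <<'E'
from h import *
cmd=np.array([537.12,70.28,250.35])
for i in range(3):
    s=bot.read_state();d=s['tcp_pos']-cmd;d[2]=d[2]+0.0
    cmd=cmd+0.8*d;bot.line_to(cmd,velocity=15);bot.pause(.15);st('relax')
print(cmd)
p=bot.read_state()['tcp_pos']+19*ez-HG
print('angle',np.degrees(np.arctan2(p[2],-(p@ex))-np.arctan2(50,250)),'r',np.hypot(p[2],p@ex))
im=bot.camera("side")[:,:,::-1];cv2.imwrite("raw_side9.png",im);crop(im,240,130,320,190,10,"pics/side9.png")
c0=(240,130)
for a in(31,33,35,37):
    c,s_=np.cos(np.radians(a)),np.sin(np.radians(a))
    def L(dx,y,dz):
        x=-250+dx;z=50+dz;return HG+(x*c+z*s_)*ex+(-x*s_+z*c)*ez+y*ey
    print(a,[((proj('side',q)-c0)*10).round(0).tolist() for q in(L(0,-65,0),L(48,-57,-5),L(48,-115,-21),L(150+100,-115,-21))])
E
```

```text
relax 28.46 [532.8  70.6 251.1] F [-8.6  4.4  2.8] w 14.7
relax 28.86 [532.4  70.6 250.8] F [-4.8  3.9 -1.6] w 15.0
relax 29.26 [532.   70.7 250.4] F [-4.4  4.8 -1.8] w 14.8
[532.51248313  70.62972259 250.84535844]
angle 34.188915984855925 r 258.560496124267
31 [[218.0, 266.0], [282.0, 262.0], [414.0, 400.0], [734.0, 359.0]]
33 [[232.0, 238.0], [294.0, 241.0], [425.0, 379.0], [735.0, 359.0]]
35 [[247.0, 211.0], [306.0, 219.0], [436.0, 357.0], [736.0, 359.0]]
37 [[263.0, 184.0], [318.0, 198.0], [448.0, 335.0], [738.0, 359.0]]
```

View pics/side9.png

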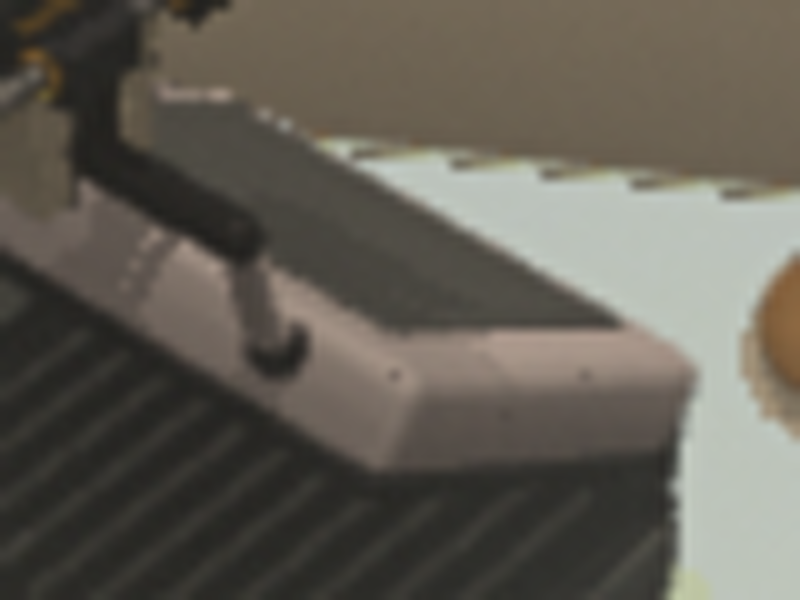

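```bash
python3 - <<'E'
from h import *
im=cv2.imread('raw_side0.png');c0=(205,165)
crop(im,205,165,265,210,10,"pics/s0h.png")
for y in(65,-65): print(((proj('side',bar(0)+y*ey)-c0+.5)*10-.5).round(0))
cmd=np.array([532.51,70.63,250.85])+(bar(35)-bar(33.5))
bot.line_to(cmd,velocity=15);bot.pause(.3);st('up');print(cmd)
im=bot.camera("side")[:,:,::-1];cv2.imwrite("raw_side10.png",im);crop(im,240,130,320,190,10,"pics/side10.png")
for a in (33,34,35,36): print(a,((proj('side',bar(a)-65*ey)-(240,130)+.5)*10-.5).round(0))
E
```

```text
[126. 122.]
[432. 326.]
up 30.2 [536.7  70.5 255.2] F [-5.   3.7 -0.6] w 15.0
[537.27088138  70.42213543 255.52317387]
33 [237. 243.]
34 [244. 229.]
35 [252. 215.]
36 [259. 202.]
```

View pics/s0h.png

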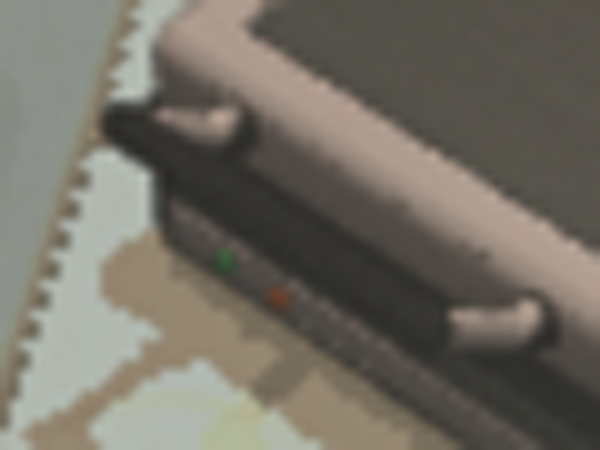

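View pics/side10.png

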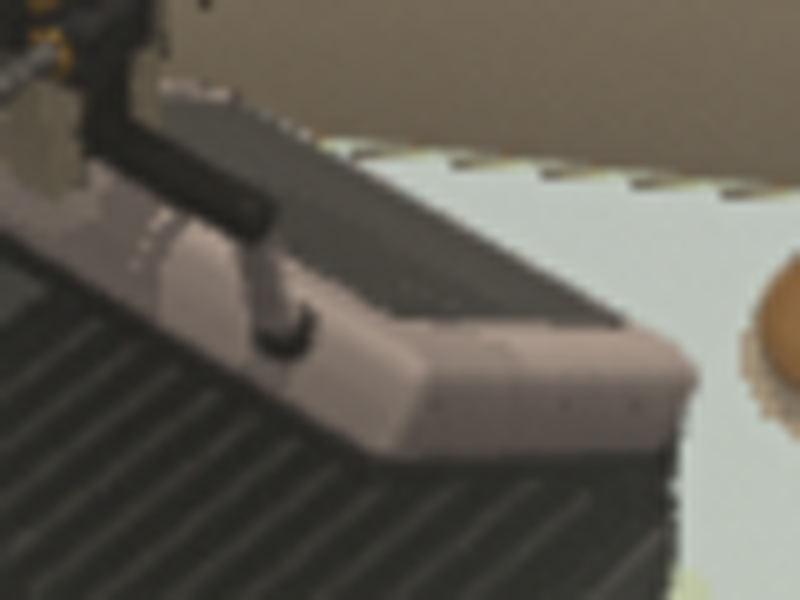

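The bar end is at about (258,212), against (252,215) predicted for 35°. The same model matched the shut lid to within about 8 px, under 1 px in the raw image. One stillness check, then I hand in.

```bash
python3 - <<'E'
from h import *
a=st();bot.pause(.6);b=st();print(b['tcp_pos']-a['tcp_pos'],abs(b['qvel']).max())
im=bot.camera("side")[:,:,::-1];cv2.imwrite("pics/sideF.png",cv2.resize(im,(800,600)))
bot.close_job()
E
```

```text
30.25 [536.7  70.5 255.2] F [-4.4  4.1 -0.4] w 15.0
 30.85 [536.7  70.5 255.2] F [-4.5  4.7 -1.2] w 14.6
[-0.00806401  0.00856351 -0.00761779] 0.0009591838558071727
the job is handed in; nothing more can be done
```

View pics/sideF.png

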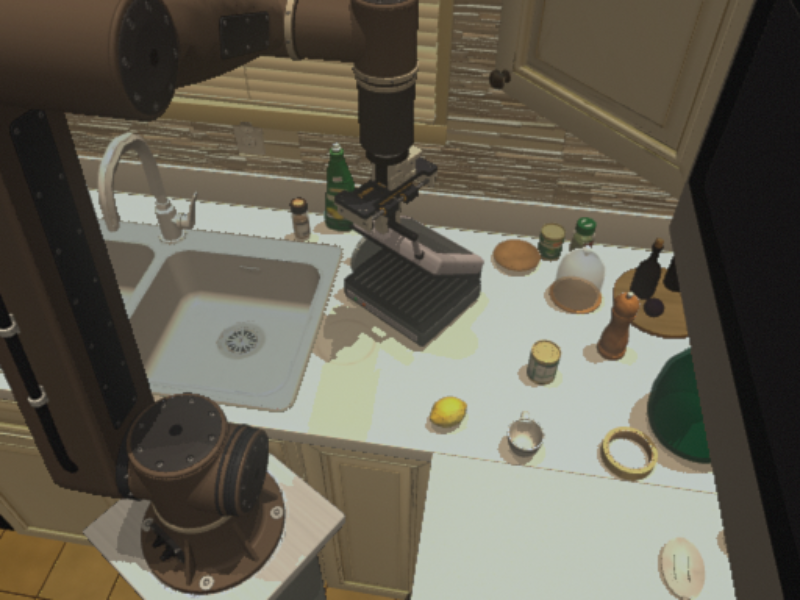

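The lever is at the green mark and the lid is held still at about 35°. I handed the job in at about 31 s.

- **Lever:** With the lid shut, the first turn came out near 58°. I let go of the handle, which I had gripped but not lifted, and moved the lever the last 2°. In the top view the knob then sat 7.0 mm behind the mark, as it should at 60°.
- **Lid angle:** Before a final correction of 1.5°, three checks disagreed. The tool's position gave 34.2°, the camera about 33.7°, and an estimate allowing for the bar rolling in the fingers 33.4°. I went by the camera and raised it; the side view then put the bar's end at 35 ± 0.7°.
- **Forces:** My arc differed from the real one by a few mm, so the wrist force briefly reached about 31 N during the lift, and I eased it off. While holding, the force was about 6 N and the tool moved less than 0.02 mm over 0.6 s.
- **Other things:** In the last picture the mug, lemon, tin and jar are where they started. The arm hid part of the knob during the lift, so I did not measure the lever again afterwards.

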